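# Build up the soldering stand on the turntable

## Task

Set up the soldering turntable for the brass ring: lay the kiln brick flat in the middle of the turntable's plate, then the honeycomb plate flat on the brick, then the big charcoal block flat on the honeycomb plate, each centred on the one below with the long sides in line, and last put the brass ring down on its flat end in the middle of the charcoal. The height of the turntable's plate differs from day to day, so lower each piece until you feel it touch before letting go: the brick, the honeycomb plate and the charcoal are brittle and must not be dropped. Leave the small charcoal stub, the flux jar, the borax dish and the tweezers where they are.

Things in the scene. Friction and masses are not known exactly. Their poses are not given: they have to be found in the camera images.
- turntable: Soldering turntable, locked: grey round foot 124 mm across, sleeve, telescopic stem, flat round steel plate 144 mm across, 8 mm thick, centred over the foot; carries 100 N. Origin: centre of the foot's underside, at bench height. The plate's level upper face is 48 to 78 mm above the bench, differently at each start; this pose does not tell it: find it by touch or sight.
- kiln_brick: Insulating kiln brick, cream and finely pored, the largest loose block: 114 (x, long) x 66 (y) x 38 mm (z), about 0.2 kg. Lies flat on the bench. Origin: centre of its underside.
- honeycomb_plate: Thin white ceramic plate with a grid of small dark holes: 100 (x, long) x 62 (y) x 13 mm (z), about 0.11 kg. Lies flat on the bench. Origin: centre of its underside.
- charcoal_block: The big, whole black charcoal block: 86 (x, long) x 56 (y) x 30 mm (z), about 0.07 kg. Lies flat on the bench. Origin: centre of its underside.
- brass_ring: Plain brass ring (a napkin ring, open at both ends): 48 mm outside diameter, 41 mm inside, 22 mm high, about 0.08 kg. Lies with its axis (z) upright. Origin: centre of its lower end.
- charcoal_stub: Worn stub of charcoal, not to be used: black, at most 44 x 36 x 20 mm, a corner broken off, greyed with ash. Origin: centre of its underside. Bystander: leave it.
- flux_jar: Small white jar with a lid, 38 mm across, 46 mm high. Origin: centre of its underside. Bystander: leave it.
- borax_dish: Small round white dish, 48 mm across the rim, 16 mm high, with a borax cone in it. Origin: centre of its underside. Bystander: leave it.
- tweezers: Steel soldering tweezers with wooden grips, about 165 mm long (x), lying flat at the left of the bench. Origin: about the middle of their length, at bench height. Bystander: leave them.
Things that resemble listed ones, but are neither listed nor needed, are in the scene too. Of the things that look like the brass_ring, the larger one is meant. What is shaped like the charcoal_block but blue is not meant.

How it is judged:
By the outcome, as a careful person would: the job done as asked, in the order asked, and still so for the second after the job is handed in, with the robot touching nothing.
It also fails if it takes over 128 s, if anything falls off the work surface, if the arm or the gripper's body presses on something with over 40 N, if the wrist force passes 120 N, or if a joint passes its speed limit or range.

## Robot

A 7-joint arm with a two-finger parallel gripper is mounted at the origin on the work surface. World frame = base frame: x ahead of the robot, y to its left, z up, the work surface at z = 0. Lengths are in mm, angles in degrees, forces in N, time in s.
With the tool pointing down it reaches from about 425 to 1025 mm from the base axis. Payload 3.6 kg.
Tool frame: the origin (TCP) lies at the very end of the fingers, on their centre line; the grasp point (between the pads) lies 19 mm behind it; z points along the fingers, y is the line along which they close (so a half turn about z gives the same grasp; the last joint's range is limited). The gripper opens to 85 mm and grips with 20 to 120 N. Pads are 22 mm wide; open, the fingers measure 114 mm over their backs; the gripper's body (76 mm by 85 mm) begins 54 mm behind the grasp point. The pads swing forward as they close: fully open they stand 13 mm farther back than shut.
Start: joints at [-73.826, 33.873, 2.773, 92.16, -1.908, 54.013, -1.931], TCP at [266.083, 674.411, 231.302] pointing down, gripper open.
Joint ranges: [-153.93, 153.93], [-27.13, 128.08], [-72.61, 78.16], [10.71, 143.7], [-87.88, 267.88], [4.46, 118.87], [-176.78, 176.78]. Speed limits (degrees/s): [147.25, 147.25, 180, 180, 180, 180, 180].

## Interface

Orientations are given as [roll, pitch, yaw] about the fixed x, y, z axes, in that order (R = Rz(yaw) Ry(pitch) Rx(roll)).
In Python, from workcell import state, grab_frame, hand_in, boxes_of, silhouettes gives the robot as it stands.
- The arm moves only by the tool servo_tool, never from a script. Its argument "plan" is a list of rows, each a list of 5 numbers: the closure, from 0 (fully open) to 1 (shut), then the shift along the tool's x, y, z each as a share of 150 mm, from -1 to 1, then the turn about the tool's z as a share of pi rad, from -1 to 1. A call has 1 to 5 rows; each row is the pose to reach, as a shift and turn from the pose commanded when the call began, along the tool's axes at that moment, turning the shorter way round; what a row does not reach only later rows make up. A row lasts 1/8 s, in which the tool goes at most 62.5 mm and 10.7 degrees, less where a joint would pass 70% of its speed; a pose out of reach is approached as far as the arm can. A call with a number of a shift or a turn outside -1 to 1 is refused whole. A call with a gripper value outside its range is refused whole. The fingers move at their own pace and stop on an object; "force" is the grip in N (left out, the last holds). Time passes only in rows, so rows that repeat a pose let the fingers close. It gives the time, the measured TCP pose, the force, the opening and the grip force at its end, in the units of the state.
- state(): the state, without advancing time (a new reading comes with each control period).
- grab_frame(name): name is "scene" or "top" or "wrist"; returns a dict with "color" (384x512x3 uint8, red, green, blue), "intrinsics" (3x3 intrinsics, pixels), "world_from_camera" (4x4, takes a point from camera to world coordinates). Camera axes: x right, y up, looking along -z (the intrinsics and any distortion apply to the point x, -y, -z); pixel columns grow to the right and rows downward; lengths in mm; the calibration is good to about 2 mm. The wrist camera is an equidistant fisheye: a pixel r from the principal point sees the ray r / f radians off the axis. A picture is of the moment at which its call begins. There is no depth.
- hand_in(): hands the job in; it is judged then, once.
Trained networks look in a picture, given as the dict that the camera call returned (one of the last four; its "shot" number tells which), for a name from the list of things; names that differ only in an ending like _2 or _b are one class to them, and where a whole thing is asked for, a point or a joint stands for the part that bears it (a point fixed in the world has none). Each returns a list of dicts, best first, with "score" (0 to 1); they miss things now and then, are a little off and sometimes report something else, mostly with a low value. They report only what shows in the picture. A call takes as long as a camera call. They do not tell look-alikes from the thing itself.
- boxes_of(query, picture): "extent" ([left, top, width, height] in pixels, round what is visible of it).
- silhouettes(query, picture): "mask" (384x512 bool, what is visible of it) and "extent" ([left, top, width, height] in pixels, round what is visible of it).
The state is a dict: "clock": time; "joint_positions": joint angles; "joint_vel": joint speeds; "tau": joint torques, N m; "eef_pos": TCP position; "eef_rot": TCP orientation; "wrist_force": force on the tool from outside, world axes, zero at the start; "moment": the same for the moment, N m; "finger_gap": finger opening in mm; "grasp_force": force on a finger pad.
Only numpy, scipy, OpenCV 4.12 (cv2) and the standard library are available. Lean on these libraries where they do the work, as an engineer would, in place of code of your own. Each camera call takes 0.05 s, during which the arm holds its last target. There are 200 camera calls.

## Working session

There is one attempt and no reset: what is moved stays moved. The work goes in short steps, Python scripts to look and compute and a tool call to move; the robot and the scene stay as the last step left them, time stands still between calls to the robot, and variables do not carry over. Pictures are saved under pics/ and viewed, at most 14 in all, crops included, and the job is handed in when it is done.

Besides the shell and the picture viewer there is one more tool, called after "Request:" as a command line: name --pt "numbers of a row" for each row, then --argument value for the rest. servo_tool: Moves the arm, as the interface text tells. Its arguments: {"type":"object","properties":{"plan":{"type":"array","items":{"type":"array","items":{"type":"number"}}},"force":{"type":"number"}},"required":["plan"]}

```bash
mkdir -p pics; ls
python3 - <<'E'
from workcell import *
import cv2,pickle
print(state())
for n in ("scene","top"):
    f=grab_frame(n); cv2.imwrite(f"pics/{n}0.png",f["color"][:,:,::-1]); pickle.dump(f,open(n+".pkl","wb"))
    print(n,f["intrinsics"],f["world_from_camera"], [k for k in f])
    for q in "turntable kiln_brick honeycomb_plate charcoal_block brass_ring charcoal_stub flux_jar borax_dish tweezers".split():
        print(q,[(round(d["score"],2),[int(v) for v in d["extent"]]) for d in boxes_of(q,f)[:4]])
E
```

```text
pics
{'clock': 0.0, 'joint_positions': array([-73.82360283,  33.92504306,   2.76846483,  92.23977915,
        -1.90973342,  54.01199552,  -1.9302646 ]), 'joint_vel': array([ 0.05067289,  0.02328661,  0.06178662,  0.07916725, -0.08619468,
        0.02857232,  0.07663129]), 'tau': array([ 9.63010389e-04, -5.48687553e+01,  1.54686648e+00, -1.98126054e+01,
        9.38168174e-03,  8.76642735e-03,  7.18372519e-06]), 'eef_pos': array([265.79307933, 673.59856555, 230.12801336]), 'eef_rot': array([-1.79869507e+02,  6.50756925e-03,  1.58469619e+02]), 'wrist_force': array([-0.78159339, -0.03419443, -0.83898617]), 'moment': array([-0.00978215,  0.0226888 , -0.02662205]), 'grasp_force': 0.0, 'finger_gap': 85.83290944703329}
scene [[382.75805201   0.         253.34231285]
 [  0.         382.75805201 190.42230226]
 [  0.           0.           1.        ]] [[-2.56565593e-02 -5.32122417e-01  8.46278603e-01  1.26362287e+03]
 [ 9.99666306e-01 -1.11139126e-02  2.33186042e-02  9.36049209e+01]
 [-3.00288564e-03  8.46594480e-01  5.32229996e-01  5.00591789e+02]
 [ 0.00000000e+00  0.00000000e+00  0.0000000
[... 699 characters left out ...]
942e-01  4.08628974e+02]
 [-9.99803573e-01  1.26700694e-02 -1.52409063e-02  5.99669712e+01]
 [-1.32829459e-02  1.42378205e-01  9.89723199e-01  9.23604986e+02]
 [ 0.00000000e+00  0.00000000e+00  0.00000000e+00  1.00000000e+00]] ['color', 'intrinsics', 'world_from_camera', 'shot']
turntable [(0.77, [168, 115, 55, 61]), (0.68, [126, 195, 14, 28])]
kiln_brick [(0.78, [170, 191, 47, 55])]
honeycomb_plate [(0.59, [273, 139, 31, 37])]
charcoal_block [(0.61, [347, 136, 35, 41]), (0.6, [310, 214, 31, 39])]
brass_ring [(0.44, [274, 212, 7, 12])]
charcoal_stub [(0.76, [357, 215, 20, 15])]
flux_jar [(0.74, [319, 184, 15, 13])]
borax_dish [(0.49, [226, 182, 18, 19])]
tweezers [(0.59, [126, 192, 12, 29])]
```

Run:
```python
import cv2
a=cv2.imread("pics/top0.png");cv2.imwrite("pics/topc.png",cv2.resize(a[90:270,100:400],None,fx=2.66,fy=2.66,interpolation=2))
a=cv2.imread("pics/scene0.png");cv2.imwrite("pics/scenec.png",cv2.resize(a[130:280,60:430],None,fx=2.16,fy=2.16,interpolation=2))
```

```text
(no output)
```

View pics/topc.png

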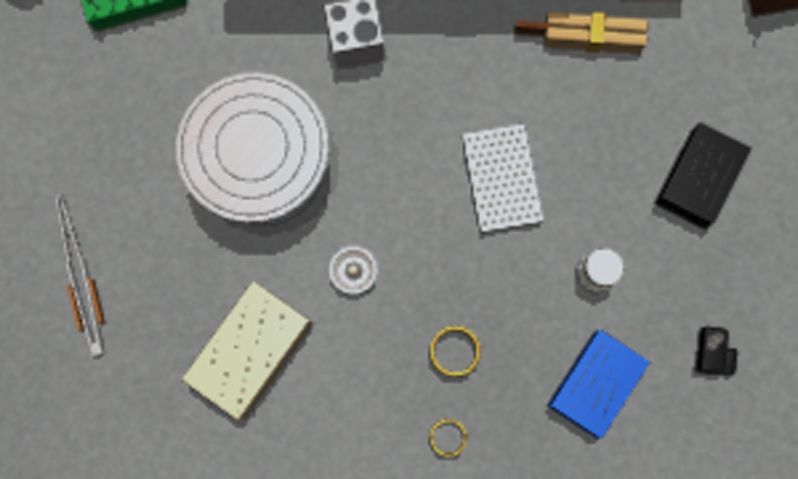

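View pics/scenec.png

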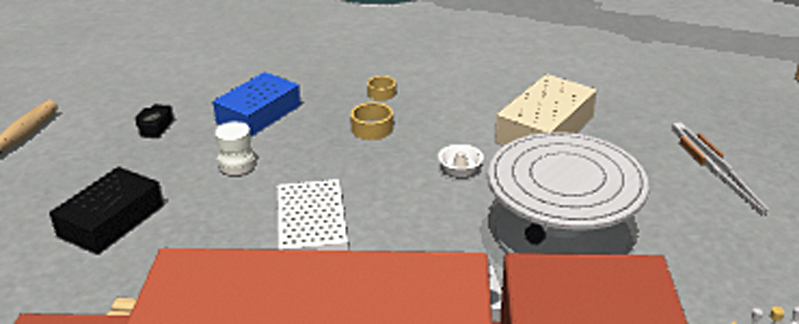

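The top view (crop scale 2.66, offset 100,90) shows these candidates:
- **Rings:** the big one at (271,222) and the small look-alike at (268,255). I want the big one.
- **Charcoal:** the black block at (364,156), the blue look-alike at (325,234) and the stub at (369,222). I want the black block.
- **Brick and honeycomb:** the cream brick is at (192,222) and the honeycomb at (289,157). The grey cube with holes at (233,105) is not wanted.

Next I fit the poses.

```bash
cat > h.py <<'E'
import numpy as np,cv2,pickle
from scipy.optimize import minimize
from scipy.ndimage import gaussian_filter
D=dict(kiln_brick=(114,66,38),honeycomb_plate=(100,62,13),charcoal_block=(86,56,30))
def proj(f,P):
    M=np.linalg.inv(f["world_from_camera"]);q=np.asarray(P)@M[:3,:3].T+M[:3,3];K=f["intrinsics"]
    d=np.c_[q[:,0],-q[:,1],-q[:,2]]
    if f.get("fish"):
        r=np.hypot(d[:,0],d[:,1])+1e-9;t=np.arctan2(r,d[:,2]);m=d[:,:2]/r[:,None]*t[:,None]
    else: m=d[:,:2]/d[:,2:]
    return m@K[:2,:2].T+K[:2,2]
def ray(f,px,z):
    K=f["intrinsics"];m=(np.asarray(px,float)-K[:2,2])/np.diag(K)[:2]
    if f.get("fish"):
        t=np.hypot(*m);d=np.r_[m/t*np.sin(t),np.cos(t)]
    else: d=np.r_[m,1]
    w=f["world_from_camera"];v=w[:3,:3]@np.r_[d[0],-d[1],-d[2]];o=w[:3,3]
    return o+v*(z-o[2])/v[2]
def boxpts(p,dim,z0=0,n=9):
    c,s=np.cos(np.radians(p[2])),np.sin(np.radians(p[2]));P=[]
    for z in (z0,z0+dim[2]):
        for a in np.linspace(-.5,.5,n):
            for b in ((a,-.5),(a,.5),(-.5,a),(.5,a)):
                u,v=b[0]*dim[0],b[1]*dim[1];P.append((p[0]+c*u-s*v,p[1]+s*u+c*v,z))
    return np.array(P)
def cyl(p,r,z0,z1,n=48):
    t=np.linspace(0,2*np.pi,n,endpoint=False)
    return np.array([(p[0]+r*np.cos(a),p[1]+r*np.sin(a),z) for z in (z0,z1) for a in t])
def render(f,P):
    h=cv2.convexHull(proj(f,P).astype(np.float32)).reshape(-1,2)
    im=np.zeros((384,512),np.uint8);cv2.fillPoly(im,[np.round((h)*16).astype(np.int32)],255,cv2.LINE_AA,4)
    return im/255.
def fit(views,model,p0,s=0.7,steps=(8,8,8)):
    G=[(f,gaussian_filter(m.astype(float),s)) for f,m in views]
    def c(p): return sum(((gaussian_filter(render(f,model(p)),s)-g)**2).sum()/g.sum() for f,g in G)
    p0=np.array(p0,float)
    S=np.vstack([p0]+[p0+np.eye(len(p0))[i]*steps[i] for i in range(len(p0))])
    r=minimize(c,p0,method="Nelder-Mead",options=dict(initial_simplex=S,xatol=.05,fatol=1e-5))
    return r.x,r.fun
E
cat > f1.py <<'E'
from h import *
from workcell import *
F={n:grab_frame(n) for n in("top","scene")}
for n,c,pick in (("kiln_brick",(192.5,222),0),("honeycomb_plate",(289,157),0),("charcoal_block",(364,156),0)):
    dim=D[n];vs={}
    g=ray(F["top"],c,dim[2])
    for k,f in F.items():
        e=proj(f,[g])[0]
        ms=[d for d in silhouettes(n,f) if np.hypot(*(np.array(np.nonzero(d["mask"])).mean(1)[::-1]-e))<12]
        if ms: vs[k]=(f,ms[0]["mask"])
    best={}
    for ks in (["top"],["scene"],["top","scene"]):
        if all(k in vs for k in ks):
            r=min((fit([vs[k] for k in ks],lambda p:boxpts(p,dim),(g[0],g[1],a)) for a in (-60,-20,20,60)),key=lambda t:t[1]);print(n,ks,r[0].round(1),round(r[1],3))
f=F["top"];
for nm in("turntable","brass_ring","flux_jar","borax_dish"):
    for k,f in F.items():
        for d in silhouettes(nm,f)[:3]:
            m=d["mask"];v,u=np.nonzero(m);print(nm,k,d["score"],(u.mean().round(1),v.mean().round(1)),d["extent"],m.sum(), ray(f,(u.mean(),v.mean()),10).round(0)[:2])
            if nm=="turntable" and k=="top" and m.sum()>1000:
                print(fit([(f,m)],lambda p:cyl(p,72,p[2]-8,p[2]),(*ray(f,(u.mean(),v.mean()),60)[:2],60)))
            if nm=="brass_ring" and m.sum()>15: print(fit([(f,cv2.morphologyEx(m.astype(np.uint8),3,np.ones((25,25),np.uint8)))],lambda p:cyl(p,24,0,22),ray(f,(u.mean(),v.mean()),11)[:2],steps=(5,5)))
E
python3 f1.py
```

```text
kiln_brick ['top'] [462.  215.1 -33.7] 0.041
kiln_brick ['scene'] [451.4 218.8 -30.2] 0.295
kiln_brick ['top', 'scene'] [460.8 215.2 -31.3] 0.374
honeycomb_plate ['top'] [637.1 -28.7  10.8] 0.05
honeycomb_plate ['scene'] [631.7 -27.7   9.9] 0.132
honeycomb_plate ['top', 'scene'] [636.2 -28.1  12. ] 0.215
charcoal_block ['top'] [ 638.5 -224.1  -29.1] 0.035
charcoal_block ['scene'] [ 635.9 -222.7  -25.1] 0.02
charcoal_block ['top', 'scene'] [ 638.6 -222.5  -28.6] 0.063
turntable top 0.67 (np.float64(194.4), np.float64(145.7)) [167.6, 114.9, 57.5, 58.5] 2688 [662. 219.]
(array([649.0697405 , 210.93722891,  63.03742464]), np.float64(0.010339469623805784))
turntable scene 0.69 (np.float64(321.4), np.float64(219.6)) [283.7, 192.3, 76.6, 57.6] 3527 [598. 221.]
brass_ring top 0.66 (np.float64(271.3), np.float64(217.3)) [263.7, 212.1, 14.5, 19.6] 52 [476.  15.]
(array([467.45179191,  17.89427941]), np.float64(0.40272407442593794))
brass_ring top 0.38 (np.float64(192.3), np.float64(221.9)) [169.2, 193.7, 48.6, 52.6] 1312 [462. 217.]
(array([460.88331646, 221.49916899]), np.float64(0.6688039305
[... 276 characters left out ...]
462.  19.]
(array([462.90547877,  18.66107752]), np.float64(0.014454864351152648))
flux_jar top 0.7 (np.float64(324.7), np.float64(191.4)) [315.6, 185.1, 19.9, 17.0] 255 [ 545. -122.]
flux_jar scene 0.64 (np.float64(168.4), np.float64(199.0)) [158.6, 187.2, 20.9, 27.0] 390 [ 525. -125.]
borax_dish top 0.66 (np.float64(194.5), np.float64(145.7)) [166.7, 116.4, 55.0, 59.5] 2618 [662. 219.]
borax_dish top 0.47 (np.float64(232.1), np.float64(191.4)) [227.3, 183.5, 15.4, 17.7] 234 [542. 117.]
borax_dish scene 0.62 (np.float64(273.6), np.float64(203.5)) [262.6, 199.8, 22.0, 10.7] 223 [539. 120.]
borax_dish scene 0.43 (np.float64(312.9), np.float64(180.5)) [288.3, 166.2, 49.5, 29.4] 998 [434. 220.]
```

Request:
servo_tool --pt "0 -1 -1 0 0" --pt "0 -1 -1 0 0" --pt "0 -1 -1 0 0" --pt "0 -1 -1 0 0"

```text
clock: 2.3
eef_pos: [353.1, 475.1, 231.4]
eef_rot: [-179.9, 0.1, 158.1]
wrist_force: [-0.5, 1.0, -0.6]
finger_gap: 85.4
grasp_force: 0.0
```

Request:
servo_tool --pt "0 -1 -1 0 0" --pt "0 -1 -1 0 0" --pt "0 -1 -1 0 0" --pt "0 -1 -1 0 0"

```text
clock: 2.8
eef_pos: [436.7, 281.7, 231.6]
eef_rot: [-180.0, 0.1, 158.2]
wrist_force: [0.6, 0.1, 0.4]
finger_gap: 85.7
grasp_force: 0.0
```

Request:
servo_tool --pt "0 -0.33 -0.37 0 0.068" --pt "0 -0.33 -0.37 0 0.068" --pt "0 -0.33 -0.37 0 0.068" --pt "0 -0.33 -0.37 0 0.068"

```text
clock: 3.3
eef_pos: [460.3, 217.7, 231.4]
eef_rot: [179.9, -0.0, 146.5]
wrist_force: [-0.3, -0.7, -0.1]
finger_gap: 85.5
grasp_force: 0.0
```

```bash
cat > go.py <<'E'
import sys,numpy as np
from workcell import state
def delta(x,y,z,yaw):
    s=state();p=s["eef_pos"];a=np.radians(s["eef_rot"][2]);d=np.array([x,y,z])-p
    c,q=np.cos(a),np.sin(a);t=-((yaw-s["eef_rot"][2]+180)%360-180)
    print("t",round(s["clock"],2),"pos",p.round(1),"rot",s["eef_rot"].round(1),"F",s["wrist_force"].round(1),"gap",round(s["finger_gap"],1),"j7",s["joint_positions"][6].round(0))
    print("shift",np.round([(c*d[0]+q*d[1])/150,(q*d[0]-c*d[1])/150,-d[2]/150,t/180],3))
if __name__=="__main__": delta(*map(float,sys.argv[1:5]))
E
cat > wr.py <<'E'
import sys
from h import *
from workcell import *
n=sys.argv[1];g=[float(v) for v in sys.argv[2:5]];z0=float(sys.argv[5]) if len(sys.argv)>5 else 0
f=grab_frame("wrist");f["fish"]=1
cv2.imwrite(f"pics/w_{n}_{f['shot']}.png",f["color"][:,:,::-1]);pickle.dump(f,open("w.pkl","wb"))
print(f["shot"],f["intrinsics"].round(1).tolist(),f["world_from_camera"].round(3).tolist())
e=proj(f,[(g[0],g[1],z0+10)])[0];print("expect",e.round(0))
for d in silhouettes(n,f)[:4]:
    v,u=np.nonzero(d["mask"]);print(round(d["score"],2),u.mean().round(1),v.mean().round(1),d["mask"].sum())
    if np.hypot(u.mean()-e[0],v.mean()-e[1])<25:
        if n in D: r=fit([(f,d["mask"])],lambda p:boxpts(p,D[n],z0),g)
        elif n=="brass_ring": r=fit([(f,cv2.morphologyEx(d["mask"].astype(np.uint8),3,np.ones((45,45),np.uint8)))],lambda p:cyl(p,24,z0,z0+22),g[:2],steps=(5,5))
        else: r=fit([(f,d["mask"])],lambda p:cyl(p,72,p[2]-8,p[2]),(g[0],g[1],z0))
        print("fit",r[0].round(1),round(r[1],3))
E
python3 go.py 462 215.1 230 146.3; python3 wr.py kiln_brick 462 215 -33.7
```

```text
t 3.3 pos [460.3 217.7 231.4] rot [179.9  -0.  146.5] F [-0.3 -0.7 -0.1] gap 85.5 j7 31.0
shift [-0.019 -0.008  0.009  0.001]
5 [[297.3, 0.0, 260.6], [0.0, 297.3, 193.9], [0.0, 0.0, 1.0]] [[0.552, -0.796, -0.247, 395.74], [0.834, 0.528, 0.163, 258.633], [0.001, -0.296, 0.955, 373.195], [0.0, 0.0, 0.0, 1.0]]
expect [261. 169.]
0.73 259.9 169.2 5526
fit [460.1 215.1 -34.4] 0.014
```

View pics/w_kiln_brick_5.png

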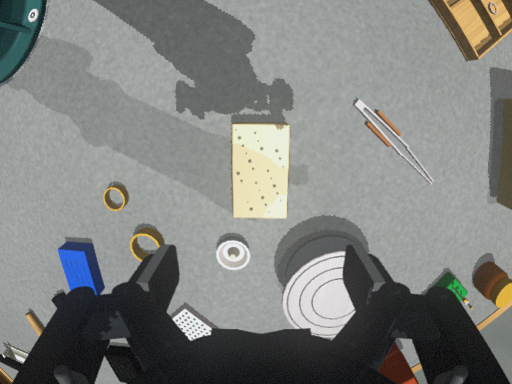

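```bash
python3 go.py 460.3 215.1 30 145.6
```

```text
t 3.4 pos [460.2 217.6 231.3] rot [180.   -0.  146.5] F [ 0.3  0.4 -0.4] gap 85.6 j7 31.0
shift [-0.01  -0.013  1.342  0.005]
```

Request:
servo_tool --pt "0 -0.01 -0.013 1 0.005" --pt "0 -0.01 -0.013 1 0.005" --pt "0 -0.01 -0.013 1 0.005" --pt "0 -0.01 -0.013 1 0.005"

```text
clock: 3.9
eef_pos: [459.3, 213.6, 79.5]
eef_rot: [-179.8, -0.1, 145.5]
wrist_force: [0.1, 0.1, -0.5]
finger_gap: 85.3
grasp_force: 0.0
```

Request:
servo_tool --pt "0 0 0 0.3 0" --pt "0 0 0 0.4 0" --pt "0 0 0 0.46 0" --pt "0 0 0 0.5 0" --pt "0 0 0 0.5 0"

```text
clock: 4.53
eef_pos: [461.2, 213.2, 6.8]
eef_rot: [180.0, 0.0, 145.3]
wrist_force: [0.2, -0.8, 1.2]
finger_gap: 85.4
grasp_force: 0.0
```

```bash
python3 go.py 460.3 215.1 4 145.6
```

```text
t 4.53 pos [461.2 213.2   6.8] rot [180.    0.  145.3] F [ 0.2 -0.8  1.2] gap 85.4 j7 35.0
shift [ 0.012  0.007  0.018 -0.002]
```

Request:
servo_tool --pt "1 0.01 0 0.015 0" --pt "1 0.01 0 0.015 0" --pt "1 0.01 0 0.015 0" --pt "1 0.01 0 0.015 0" --pt "1 0.01 0 0.015 0" --force 40

```text
clock: 5.15
eef_pos: [460.5, 214.6, 4.7]
eef_rot: [179.9, 0.0, 145.3]
wrist_force: [0.4, 0.9, 5.7]
finger_gap: 65.4
grasp_force: 45.3
```

```bash
python3 go.py 460.3 215.1 154 145.6
```

```text
t 5.15 pos [460.5 214.6   4.7] rot [179.9   0.  145.3] F [0.4 0.9 5.7] gap 65.4 j7 35.0
shift [ 0.003  0.002 -0.995 -0.001]
```

Request:
servo_tool --pt "1 0 0 -0.1 0" --pt "1 0 0 -0.4 0" --pt "1 0 0 -0.7 0" --pt "1 0 0 -1 0" --pt "1 0 0 -1 0"

```text
clock: 5.78
eef_pos: [461.1, 214.3, 157.4]
eef_rot: [179.7, 0.2, 145.3]
wrist_force: [0.4, 0.5, -2.0]
finger_gap: 65.5
grasp_force: 46.6
```

Request:
servo_tool --pt "1 -0.2 0.07 0 0" --pt "1 -0.5 0.17 0 0" --pt "1 -0.8 0.27 0 0" --pt "1 -1 0.35 0 0"

```text
clock: 6.28
eef_pos: [613.4, 169.6, 152.4]
eef_rot: [-179.8, -0.1, 145.2]
wrist_force: [0.1, 0.2, -1.4]
finger_gap: 65.0
grasp_force: 46.5
```

Request:
servo_tool --pt "1 -0.3 0.12 0 0" --pt "1 -0.6 0.25 0 0" --pt "1 -0.8 0.35 0 0" --pt "1 -0.85 0.35 0 0" --pt "1 -0.85 0.35 0 0"

```text
clock: 6.9
eef_pos: [745.8, 141.3, 152.0]
eef_rot: [-179.8, -0.2, 145.3]
wrist_force: [-1.6, 0.4, -2.4]
finger_gap: 65.2
grasp_force: 46.4
```

```bash
python3 wr.py turntable 649 211 0 63;  python3 go.py 649 211 155 145.6
```

```text
6 [[297.3, 0.0, 260.6], [0.0, 297.3, 193.9], [0.0, 0.0, 1.0]] [[0.569, -0.787, -0.239, 682.749], [0.822, 0.543, 0.171, 183.801], [-0.004, -0.294, 0.956, 293.96], [0.0, 0.0, 0.0, 1.0]]
expect [266.  48.]
0.6 263.9 64.2 22294
fit [647.4 210.4  64.9] 0.001
t 7.0 pos [745.3 142.7 152.8] rot [-179.9   -0.2  145.4] F [ 0.3 -0.1 -2.6] gap 65.2 j7 47.0
shift [ 0.787  0.009 -0.015 -0.001]
```

Request:
servo_tool --pt "1 0.3 0 0 0" --pt "1 0.6 0.005 0 0" --pt "1 0.77 0.005 0.15 0" --pt "1 0.777 0.005 0.38 0" --pt "1 0.777 0.005 0.38 0"

```text
clock: 7.62
eef_pos: [647.9, 209.6, 94.7]
eef_rot: [-179.7, -0.3, 145.4]
wrist_force: [0.2, -0.7, -3.3]
finger_gap: 65.2
grasp_force: 46.3
```

```bash
python3 go.py 647.6 210.5 80 145.6
```

```text
t 7.62 pos [647.9 209.6  94.7] rot [-179.7   -0.3  145.4] F [ 0.2 -0.7 -3.3] gap 65.2 j7 41.0
shift [ 0.005  0.004  0.098 -0.001]
```

Request:
servo_tool --pt "1 0.004 0.004 0.05 0" --pt "1 0.004 0.004 0.1 0" --pt "1 0.004 0.004 0.115 0" --pt "1 0.004 0.004 0.115 0"

```text
clock: 8.12
eef_pos: [652.3, 209.9, 79.9]
eef_rot: [180.0, 0.0, 145.3]
wrist_force: [0.2, 1.0, -2.1]
finger_gap: 65.5
grasp_force: 46.4
```

Request:
servo_tool --pt "1 0 0 0.01 0" --pt "1 0 0 0.02 0" --pt "1 0 0 0.02 0"

```text
clock: 8.5
eef_pos: [652.0, 210.1, 76.7]
eef_rot: [-180.0, -0.0, 145.3]
wrist_force: [0.1, 0.0, -2.0]
finger_gap: 65.0
grasp_force: 46.4
```

Request:
servo_tool --pt "1 0 0 0.01 0" --pt "1 0 0 0.02 0" --pt "1 0 0 0.02 0"

```text
clock: 8.88
eef_pos: [652.1, 210.2, 74.6]
eef_rot: [180.0, -0.0, 145.3]
wrist_force: [-3.0, -0.4, 3.8]
finger_gap: 65.3
grasp_force: 47.1
```

Request:
servo_tool --pt "1 0 0 -0.02 0" --pt "1 0.024 -0.017 -0.04 0" --pt "1 0.024 -0.017 -0.04 0" --pt "1 0.024 -0.017 -0.04 0"

```text
clock: 9.38
eef_pos: [647.5, 210.1, 79.7]
eef_rot: [-180.0, -0.0, 145.3]
wrist_force: [-0.2, -0.4, -2.6]
finger_gap: 65.0
grasp_force: 46.4
```

```bash
python3 go.py 647.6 210.5 80 145.6;python3 go.py 647.6 210.5 80 145.6
python3 - <<'E'
from workcell import *
import cv2,pickle
from h import *
f=grab_frame("scene");cv2.imwrite("pics/s1.png",cv2.resize(f["color"][140:260,250:410,::-1],None,fx=4,fy=4))
E
```

```text
t 9.38 pos [647.5 210.1  79.7] rot [-180.    -0.   145.3] F [-0.2 -0.4 -2.6] gap 65.0 j7 41.0
shift [ 0.001  0.003 -0.002 -0.001]
t 9.38 pos [647.5 210.1  79.7] rot [-180.    -0.   145.3] F [-0.2 -0.4 -2.6] gap 65.0 j7 41.0
shift [ 0.001  0.003 -0.002 -0.001]
```

View pics/s1.png

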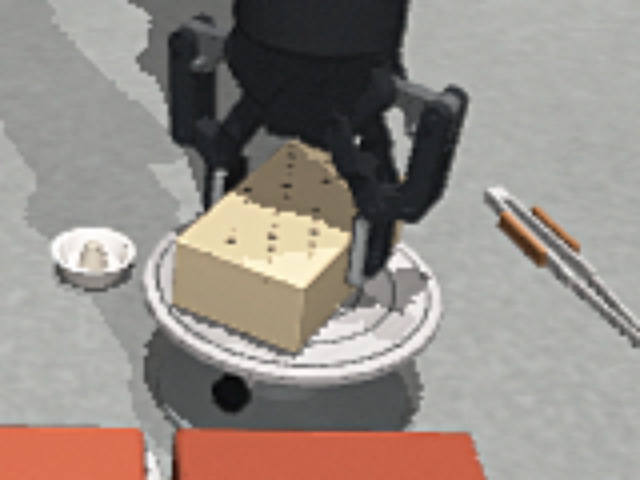

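Request:
servo_tool --pt "1 0 0 0.015 0" --pt "1 0 0 0.03 0" --pt "1 0 0 0.03 0"

```text
clock: 9.8
eef_pos: [647.5, 210.0, 75.0]
eef_rot: [-180.0, -0.0, 145.3]
wrist_force: [-0.6, -0.1, -2.3]
finger_gap: 65.2
grasp_force: 46.4
```

Request:
servo_tool --pt "1 0 0 0.01 0" --pt "1 0 0 0.01 0"

```text
clock: 10.05
eef_pos: [647.7, 210.1, 74.6]
eef_rot: [180.0, -0.0, 145.3]
wrist_force: [-2.1, -0.9, 2.8]
finger_gap: 65.6
grasp_force: 47.1
```

Request:
servo_tool --pt "1 0 0 0.01 0" --pt "1 0 0 0.01 0"

```text
clock: 10.3
eef_pos: [647.7, 210.0, 74.6]
eef_rot: [180.0, -0.0, 145.3]
wrist_force: [-4.8, -1.3, 12.0]
finger_gap: 65.3
grasp_force: 48.1
```

Run:
```python
from h import *
from workcell import *
s=state();print(s["wrist_force"],s["moment"])
f=grab_frame("scene");w=grab_frame("wrist");w["fish"]=1
cv2.imwrite("pics/w1.png",w["color"][:,:,::-1])
from scipy.spatial.transform import Rotation as R
def tb(p):
    q=boxpts((0,0,0),D["kiln_brick"]);r=R.from_euler("yz",[p[4],p[3]],degrees=True).as_matrix();return q@r.T+p[:3]
for n,g in(("scene",f),("wrist",w)):
    ms=[d for d in silhouettes("kiln_brick",g)]
    for d in ms[:2]:
        v,u=np.nonzero(d["mask"]);print(n,round(d["score"],2),u.mean(),v.mean(),d["mask"].sum())
m=silhouettes("kiln_brick",f)[0]["mask"];cv2.imwrite("pics/m.png",np.hstack([cv2.resize(f["color"][140:260,250:410,::-1],None,fx=2.5,fy=2.5),cv2.resize(cv2.merge([m.astype(np.uint8)*255]*3)[140:260,250:410],None,fx=2.5,fy=2.5)]))
for pit in(-6,0,6):
    im=f["color"][:,:,::-1].copy();h=cv2.convexHull(proj(f,tb((647.5,210.3,70,145.3,pit))).astype(np.float32));print(pit,h.reshape(-1,2).round(0).tolist()[::6])
    e=render(f,tb((647.5,210.3,70,145.3,pit)))>.5;print((e&~m).sum(),(m&~e).sum())
```

```text
[-4.79227622 -1.25541985 12.01219395] [-0.09658162  0.80131926  0.04218752]
scene 0.84 317.35963302752293 204.3902140672783 1635
scene 0.38 390.47682119205297 204.99006622516555 302
wrist 0.73 260.2647381263925 233.8204194221452 28277
-6 [[352.0, 185.0], [292.0, 220.0], [336.0, 179.0]]
674 4
0 [[352.0, 186.0], [292.0, 218.0]]
560 0
6 [[353.0, 188.0], [292.0, 215.0], [341.0, 184.0]]
450 54
```

View pics/w1.png

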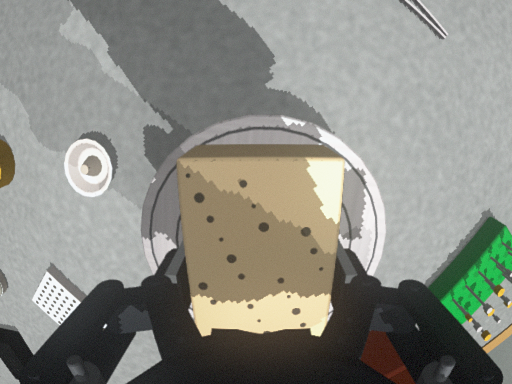

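Request:
servo_tool --pt "1 0 0 0 0" --pt "1 0 0 0.007 0" --pt "1 0 0 0.014 0" --pt "1 0 0 0.014 0" --force 20

```text
clock: 11.05
eef_pos: [647.7, 210.0, 74.5]
eef_rot: [180.0, -0.0, 145.3]
wrist_force: [-9.3, -2.8, 23.2]
finger_gap: 65.3
grasp_force: 49.6
```

```bash
python3 -c "
from workcell import *
s=state();print(s['eef_pos'],s['wrist_force'],s['moment'],s['grasp_force'])"
```

```text
[647.68960311 210.00825071  74.48482648] [-9.29419659 -2.83338023 23.23615476] [-0.18154527  1.47549539  0.0494684 ] 49.56505358219147
```

Run:
```python
from h import *
from workcell import *
from scipy.spatial.transform import Rotation as R
w=grab_frame("wrist");w["fish"]=1
f=grab_frame("scene")
s=state()["eef_pos"]
for t,pz in((0,69.8),(5,64.9),(-5,64.9),(0,66)):
    c=np.array([[57,33,0],[57,-33,0],[57,33,38],[57,-33,38]],float)
    r=R.from_euler("yz",[t,145.3],degrees=True).as_matrix()
    o=np.r_[647.6,210.3,s[2]+15]
    P=(c-[0,0,19.7])@r.T+o
    print(t,P[:,2].round(1),proj(w,P).round(0).tolist())
m=silhouettes("turntable",f)[0]["mask"]
# plate ellipse extremes in scene (left/right/lower) for given height
for h in (62,65,68,70,72):
    q=proj(f,cyl((647.5,210.5),72,h,h));print(h,q.min(0).round(1),q.max(0).round(1))
v,u=np.nonzero(m);print(u.min(),u.max(),v.min(),v.max())
t=grab_frame("top");mt=silhouettes("turntable",t)
```

```text
0 [ 69.8  69.8 107.8 107.8] [[198.0, 144.0], [329.0, 144.0], [178.0, 157.0], [352.0, 158.0]]
5 [ 64.9  64.9 102.7 102.7] [[200.0, 146.0], [327.0, 147.0], [181.0, 152.0], [348.0, 152.0]]
-5 [ 74.8  74.8 112.7 112.7] [[196.0, 142.0], [332.0, 143.0], [175.0, 165.0], [355.0, 165.0]]
0 [ 69.8  69.8 107.8 107.8] [[198.0, 144.0], [329.0, 144.0], [178.0, 157.0], [352.0, 158.0]]
62 [284.8 193.5] [359.1 236.4]
65 [284.9 192.3] [359.3 235.1]
68 [285.  191.1] [359.6 233.8]
70 [285.  190.3] [359.7 232.9]
72 [285.  189.5] [359.9 232.1]
286 360 196 249
```

Request:
servo_tool --pt "1 0 0 -0.018 0" --pt "1 0 0 -0.018 0" --pt "1 0 0 -0.018 0"

```text
clock: 11.68
eef_pos: [648.0, 210.2, 74.6]
eef_rot: [180.0, 0.0, 145.3]
wrist_force: [-4.0, -2.2, 9.9]
finger_gap: 65.2
grasp_force: 48.0
```

Request:
servo_tool --pt "0 0 0 0 0" --pt "0 0 0 0 0" --pt "0 0 0 0 0" --pt "0 0 0 0 0"

```text
clock: 12.18
eef_pos: [647.6, 210.1, 72.6]
eef_rot: [-180.0, -0.0, 145.3]
wrist_force: [-0.4, -0.1, 0.2]
finger_gap: 85.4
grasp_force: 0.0
```

Request:
servo_tool --pt "0 0 0 -0.2 0" --pt "0 0 0 -0.5 0" --pt "0 0 0 -0.9 0" --pt "0 0 0 -0.95 0"

```text
clock: 12.68
eef_pos: [651.0, 210.9, 220.8]
eef_rot: [179.5, 0.3, 145.3]
wrist_force: [-0.2, -0.2, -0.2]
finger_gap: 85.3
grasp_force: 0.0
```

```bash
python3 wr.py kiln_brick 647.6 210.3 -34.7 69.8; python3 go.py 637 -28.5 220 190.8
python3 - <<'E'
from workcell import *
from h import *
for n in("top","scene"):
    f=grab_frame(n)
    for d in silhouettes("kiln_brick",f)[:1]:
        print(n,fit([(f,d["mask"])],lambda p:boxpts(p,D["kiln_brick"],69.8),(647.6,210.3,-34.7)))
E
```

```text
13 [[297.3, 0.0, 260.6], [0.0, 297.3, 193.9], [0.0, 0.0, 1.0]] [[0.569, -0.783, -0.253, 585.995], [0.822, 0.544, 0.166, 252.652], [0.008, -0.302, 0.953, 362.097], [0.0, 0.0, 0.0, 1.0]]
expect [259. 180.]
0.65 256.9 181.0 8701
fit [646.6 209.1 -34.7] 0.044
0.47 66.2 138.8 807
0.21 45.4 236.1 688
t 12.78 pos [648.3 210.3 216.8] rot [1.799e+02 1.000e-01 1.453e+02] F [-0.3  0.3  0.4] gap 85.6 j7 39.0
shift [-0.844 -1.352 -0.021 -0.253]
top (array([646.82722564, 209.86717541, -35.29473423]), np.float64(0.5254101013283469))
scene (array([-2187.62146014,  2219.99730224,  -109.08622161]), np.float64(0.8781480068966767))
```

Request:
servo_tool --pt "0 -0.25 -0.4 0 0" --pt "0 -0.5 -0.8 0 0" --pt "0 -0.5 -0.8 0 0"

```text
clock: 13.35
eef_pos: [639.7, 61.5, 213.9]
eef_rot: [-179.7, -0.0, 144.9]
wrist_force: [-0.8, 0.0, 0.5]
finger_gap: 86.0
grasp_force: 0.0
```

Request:
servo_tool --pt "0 -0.34 -0.55 0 -0.253" --pt "0 -0.34 -0.55 0 -0.253" --pt "0 -0.34 -0.55 0 -0.253" --pt "0 -0.34 -0.55 0 -0.253" --pt "0 -0.34 -0.55 0 -0.253"

```text
clock: 13.98
eef_pos: [635.5, -27.6, 214.1]
eef_rot: [179.9, -0.1, -169.1]
wrist_force: [-0.2, -0.2, -0.6]
finger_gap: 85.4
grasp_force: 0.0
```

Request:
servo_tool --pt "0 0 0 0 0" --pt "0 0 0 0 0"

```text
clock: 14.22
eef_pos: [636.0, -27.7, 215.1]
eef_rot: [180.0, -0.0, -169.2]
wrist_force: [0.0, -0.1, 0.5]
finger_gap: 85.5
grasp_force: 0.0
```

```bash
python3 wr.py honeycomb_plate 637 -28.5 10.8; python3 go.py 637 -28.5 67 190.8
```

```text
16 [[297.3, 0.0, 260.6], [0.0, 297.3, 193.9], [0.0, 0.0, 1.0]] [[-0.188, -0.938, -0.291, 560.209], [0.982, -0.18, -0.056, -42.874], [0.0, -0.296, 0.955, 356.9], [0.0, 0.0, 0.0, 1.0]]
expect [260. 170.]
0.58 261.2 166.9 4327
fit [635.2 -27.8  10.6] 0.014
t 14.32 pos [636.1 -27.9 215.3] rot [-180.    -0.  -169.2] F [0.6 0.  0.6] gap 85.5 j7 98.0
shift [-0.005 -0.005  0.989  0.   ]
```

Request:
servo_tool --pt "0 0.005 0 0.3 0" --pt "0 0.005 0 0.7 0" --pt "0 0.005 0 1 0" --pt "0 0.005 0 1 0"

```text
clock: 14.82
eef_pos: [632.2, -28.1, 62.1]
eef_rot: [179.9, -0.5, -169.1]
wrist_force: [0.8, 0.1, 0.2]
finger_gap: 85.5
grasp_force: 0.0
```

Request:
servo_tool --pt "0 0 0 0.2 0" --pt "0 0 0 0.35 0" --pt "0 0 0 0.4 0" --pt "0 0 0 0.4 0" --pt "0 0 0 0.4 0"

```text
clock: 15.45
eef_pos: [636.6, -28.3, 7.0]
eef_rot: [-180.0, 0.2, -169.1]
wrist_force: [-0.4, 0.5, 0.4]
finger_gap: 85.3
grasp_force: 0.0
```

```bash
python3 go.py 635.2 -27.8 -1.5 190.6
```

```text
t 15.45 pos [636.6 -28.3   7. ] rot [-180.     0.2 -169.1] F [-0.4  0.5  0.4] gap 85.3 j7 96.0
shift [0.009 0.005 0.057 0.001]
```

Request:
servo_tool --pt "0 0.008 0.003 0.03 0.003" --pt "0 0.008 0.003 0.055 0.003" --pt "0 0.008 0.003 0.055 0.003" --pt "0 0.008 0.003 0.055 0.003"

```text
clock: 15.95
eef_pos: [634.0, -28.1, -2.9]
eef_rot: [-180.0, -0.0, -169.7]
wrist_force: [0.1, -0.9, -0.9]
finger_gap: 85.7
grasp_force: 0.0
```

Request:
servo_tool --pt "1 0 0 0 0" --pt "1 0 0 0 0" --pt "1 0 0 0 0" --pt "1 0 0 0 0" --pt "1 0 0 0 0" --force 30

```text
clock: 16.58
eef_pos: [634.2, -28.1, -2.6]
eef_rot: [-180.0, 0.0, -169.7]
wrist_force: [-0.2, -0.2, 3.6]
finger_gap: 61.0
grasp_force: 33.7
```

```bash
python3 go.py 635.2 -27.8 149 190.6
```

```text
t 16.57 pos [634.2 -28.1  -2.6] rot [-180.     0.  -169.7] F [-0.2 -0.2  3.6] gap 61.0 j7 96.0
shift [-7.00e-03  1.00e-03 -1.01e+00 -2.00e-03]
```

Request:
servo_tool --pt "1 0 0 -0.1 0" --pt "1 0 0 -0.35 0" --pt "1 0 0 -0.65 0" --pt "1 0 0 -0.95 0" --pt "1 0 0 -1 0"

```text
clock: 17.2
eef_pos: [636.3, -28.1, 151.2]
eef_rot: [-179.9, 0.4, -169.7]
wrist_force: [-0.9, 0.7, -1.4]
finger_gap: 60.8
grasp_force: 33.5
```

Request:
servo_tool --pt "1 -0.05 0.2 0 0" --pt "1 -0.1 0.45 0 0" --pt "1 -0.15 0.65 0 0" --pt "1 -0.18 0.775 0 0"

```text
clock: 17.7
eef_pos: [638.7, 93.3, 146.3]
eef_rot: [180.0, -0.1, -169.5]
wrist_force: [0.6, 0.4, -1.2]
finger_gap: 61.0
grasp_force: 33.4
```

Request:
servo_tool --pt "1 -0.04 0.2 0 0.05" --pt "1 -0.09 0.4 0 0.1" --pt "1 -0.13 0.6 0 0.15" --pt "1 -0.17 0.74 0 0.2" --pt "1 -0.18 0.775 0 0.25"

```text
clock: 18.32
eef_pos: [644.8, 212.5, 146.4]
eef_rot: [-180.0, -0.1, 145.2]
wrist_force: [-0.5, 0.2, -1.5]
finger_gap: 61.1
grasp_force: 33.4
```

Request:
servo_tool --pt "1 0 0 0 0" --pt "1 0 0 0 0" --pt "1 0 0 0 0"

```text
clock: 18.7
eef_pos: [645.6, 209.0, 147.1]
eef_rot: [-180.0, 0.0, 145.3]
wrist_force: [-0.2, 0.8, -1.8]
finger_gap: 61.3
grasp_force: 33.4
```

```bash
python3 go.py 646.4 210.5 114 145.3
python3 - <<'E'
from workcell import *
import cv2
f=grab_frame("wrist");cv2.imwrite("pics/w2.png",f["color"][:,:,::-1])
E
```

```text
t 18.7 pos [645.6 209.  147.1] rot [-180.     0.   145.3] F [-0.2  0.8 -1.8] gap 61.3 j7 42.0
shift [0.001 0.012 0.221 0.   ]
```

View pics/w2.png

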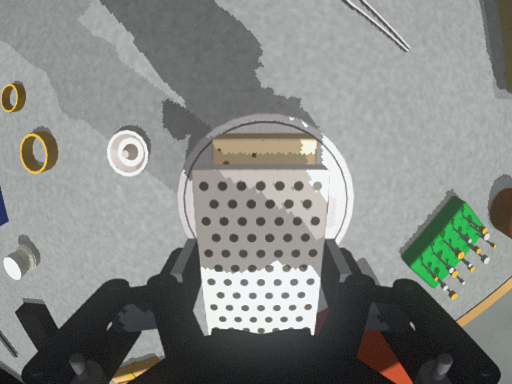

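Request:
servo_tool --pt "1 0.001 0.015 0.05 0" --pt "1 0.001 0.015 0.15 0" --pt "1 0.001 0.015 0.22 0" --pt "1 0.001 0.015 0.23 0" --pt "1 0.001 0.015 0.23 0"

```text
clock: 19.38
eef_pos: [646.6, 212.2, 112.4]
eef_rot: [-180.0, -0.0, 145.3]
wrist_force: [0.2, 0.0, -0.9]
finger_gap: 61.3
grasp_force: 33.4
```

```bash
python3 go.py 646.6 210.8 108 145.3
```

```text
t 19.38 pos [646.6 212.2 112.4] rot [-180.    -0.   145.3] F [ 0.2  0.  -0.9] gap 61.3 j7 43.0
shift [-0.005 -0.008  0.029  0.   ]
```

Request:
servo_tool --pt "1 -0.004 -0.006 0.015 0" --pt "1 -0.004 -0.006 0.03 0" --pt "1 -0.004 -0.006 0.03 0" --pt "1 -0.004 -0.006 0.03 0"

```text
clock: 19.88
eef_pos: [646.7, 211.2, 108.3]
eef_rot: [180.0, 0.0, 145.3]
wrist_force: [-0.1, 0.1, -1.0]
finger_gap: 61.1
grasp_force: 33.4
```

Request:
servo_tool --pt "1 0 0 0.01 0" --pt "1 0 0 0.01 0"

```text
clock: 20.12
eef_pos: [646.5, 211.2, 106.6]
eef_rot: [-180.0, -0.0, 145.3]
wrist_force: [-0.2, -0.3, -1.9]
finger_gap: 61.3
grasp_force: 33.4
```

Request:
servo_tool --pt "1 0 0 0.01 0" --pt "1 0 0 0.01 0"

```text
clock: 20.38
eef_pos: [646.8, 211.2, 105.2]
eef_rot: [180.0, 0.0, 145.3]
wrist_force: [0.6, 0.3, -1.1]
finger_gap: 60.8
grasp_force: 33.5
```

Request:
servo_tool --pt "1 0 0 0.008 0" --pt "1 0 0 0.008 0"

```text
clock: 20.62
eef_pos: [646.8, 211.2, 105.1]
eef_rot: [180.0, -0.0, 145.3]
wrist_force: [-1.7, 0.1, 5.8]
finger_gap: 61.1
grasp_force: 34.2
```

Request:
servo_tool --pt "1 0 0 0.008 0" --pt "1 0 0 0.008 0"

```text
clock: 20.88
eef_pos: [646.8, 211.2, 105.1]
eef_rot: [180.0, -0.0, 145.3]
wrist_force: [-4.4, -1.4, 11.1]
finger_gap: 61.2
grasp_force: 34.8
```

Request:
servo_tool --pt "1 0 0 -0.006 0" --pt "0 0 0 -0.008 0" --pt "0 0 0 -0.008 0" --pt "0 0 0 -0.008 0" --pt "0 0 0 -0.008 0"

```text
clock: 21.5
eef_pos: [646.6, 211.1, 103.7]
eef_rot: [-180.0, -0.0, 145.3]
wrist_force: [0.5, 0.5, 0.2]
finger_gap: 85.4
grasp_force: 0.0
```

Request:
servo_tool --pt "0 0 0 -0.2 0" --pt "0 0 0 -0.5 0" --pt "0 0 0 -0.9 0" --pt "0 0 0 -0.95 0" --pt "0 0 0 -0.95 0"

```text
clock: 22.12
eef_pos: [646.7, 211.2, 246.9]
eef_rot: [180.0, 0.0, 145.3]
wrist_force: [-0.2, -0.2, -1.1]
finger_gap: 85.2
grasp_force: 0.0
```

Request:
servo_tool --pt "0 0 0 0 0" --pt "0 0 0 0 0"

```text
clock: 22.38
eef_pos: [645.5, 211.0, 244.5]
eef_rot: [-179.8, -0.1, 145.3]
wrist_force: [0.4, -0.0, -1.0]
finger_gap: 85.8
grasp_force: 0.0
```

```bash
python3 wr.py honeycomb_plate 647 210 -34.7 107.8; python3 go.py 638.6 -223.5 220 151
python3 - <<'E'
import cv2
import glob,os
p=max(glob.glob("pics/w_honey*"),key=os.path.getmtime);a=cv2.imread(p);cv2.imwrite("pics/w3.png",cv2.resize(a[90:290,150:370],None,fx=2.7,fy=2.7))
E
```

```text
18 [[297.3, 0.0, 260.6], [0.0, 297.3, 193.9], [0.0, 0.0, 1.0]] [[0.568, -0.787, -0.241, 582.289], [0.823, 0.542, 0.17, 253.389], [-0.004, -0.295, 0.956, 386.358], [0.0, 0.0, 0.0, 1.0]]
expect [263. 189.]
0.86 262.0 186.4 6969
fit [647.  209.2 -34. ] 0.01
t 22.48 pos [646. 211. 245.] rot [-1.799e+02 -1.000e-01  1.453e+02] F [ 0.  -0.3  0.5] gap 85.3 j7 41.0
shift [-1.607 -2.41   0.167 -0.031]
```

View pics/w3.png

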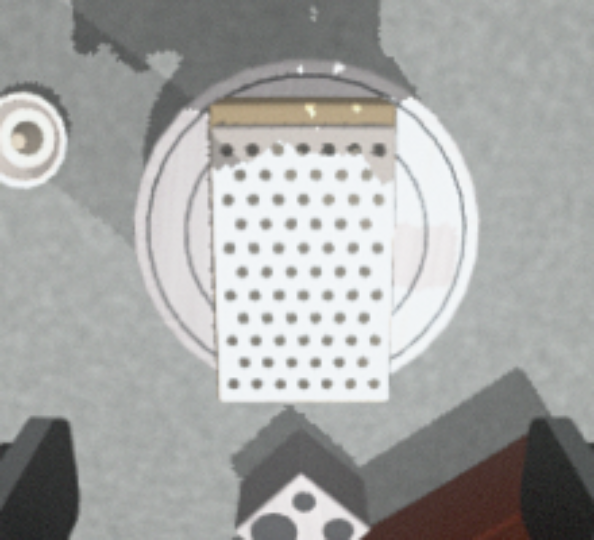

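Request:
servo_tool --pt "0 -0.4 -0.4 0 0" --pt "0 -0.8 -0.8 0 0" --pt "0 -0.8 -0.8 0 0"

```text
clock: 22.85
eef_pos: [677.2, 40.2, 246.0]
eef_rot: [-179.9, 0.0, 145.2]
wrist_force: [0.5, -0.2, -0.6]
finger_gap: 85.2
grasp_force: 0.0
```

Request:
servo_tool --pt "0 -0.4 -0.4 0 0" --pt "0 -0.8 -0.8 0 0" --pt "0 -0.8 -0.8 0 0"

```text
clock: 23.22
eef_pos: [707.2, -127.0, 246.0]
eef_rot: [-179.9, 0.0, 145.1]
wrist_force: [0.6, 0.5, -0.5]
finger_gap: 85.1
grasp_force: 0.0
```

Request:
servo_tool --pt "0 0 -0.4 0 0" --pt "0 0 -0.81 0.167 -0.031" --pt "0 0 -0.81 0.167 -0.031" --pt "0 0 -0.81 0.167 -0.031" --pt "0 0 -0.81 0.167 -0.031"

```text
clock: 23.85
eef_pos: [640.0, -220.5, 221.6]
eef_rot: [179.9, 0.0, 151.1]
wrist_force: [1.3, 0.5, -0.3]
finger_gap: 85.2
grasp_force: 0.0
```

```bash
python3 - <<'E'
from h import *
f=pickle.load(open("w.pkl","rb"))
r=np.radians(145.3);c,s=np.cos(r),np.sin(r)
for ctr in((647.0,209.2),):
    for L,W,z in((57,33,107.8),(50,31,120.8),(-50,31,120.8)):
        print([ (proj(f,[(ctr[0]+c*L-s*w,ctr[1]+s*L+c*w,z)])[0]-[150,90])*2.7 for w in(W,-W)])
E
python3 wr.py charcoal_block 638.6 -223.5 -29; python3 go.py 638.6 -223.5 70 151
```

```text
[array([207.60862208, 102.50716384]), array([397.94131585, 102.88931654])]
[array([209.4625482 , 126.34357441]), array([396.14332199, 126.7195566 ])]
[array([217.74681584, 401.26412538]), array([386.51128047, 401.59439737])]
19 [[297.3, 0.0, 260.6], [0.0, 297.3, 193.9], [0.0, 0.0, 1.0]] [[0.483, -0.836, -0.261, 572.048], [0.875, 0.462, 0.143, -184.801], [0.001, -0.297, 0.955, 363.285], [0.0, 0.0, 0.0, 1.0]]
expect [259. 168.]
0.95 251.8 7.7 807
0.67 258.6 167.5 3624
fit [ 636.3 -222.6  -26.4] 0.023
t 23.95 pos [ 639.9 -220.6  221.7] rot [179.9   0.  151.1] F [-1.1  0.2  0.1] gap 85.4 j7 84.0
shift [-2.000e-03 -2.100e-02  1.011e+00  1.000e-03]
```

Run:
```python
from h import *
f=pickle.load(open("w.pkl","rb"));g=f["color"].max(2)
for th in(40,50,60):
    m=(g<th).astype(np.uint8);n,l,st,c=cv2.connectedComponentsWithStats(m[100:240,180:340]);i=l[67,79];mm=np.zeros_like(m);mm[100:240,180:340]=l==i
    mm=cv2.morphologyEx(mm,3,np.ones((5,5),np.uint8))
    print(th,i,mm.sum(),[np.round(x,3) for x in fit([(f,mm)],lambda p:boxpts(p,D["charcoal_block"]),(636,-222,-27))])
a=f["color"][:,:,::-1].copy();a=cv2.resize(a[100:240,180:340],None,fx=4,fy=4,interpolation=cv2.INTER_NEAREST)
for y,col in((-26.4,(0,255,0)),):
    h=cv2.convexHull(proj(f,boxpts((636.3,-222.6,y),D["charcoal_block"])).astype(np.float32)).reshape(-1,2)
    cv2.polylines(a,[np.int32((h-[180,100])*4+2)],True,col,1)
cv2.imwrite("pics/w4.png",a)
```

```text
40 0 22400 [array([ 613.691, -204.083,  -24.023]), np.float64(0.811)]
50 0 22400 [array([ 613.691, -204.083,  -24.023]), np.float64(0.811)]
60 0 22400 [array([ 613.691, -204.083,  -24.023]), np.float64(0.811)]
```

View pics/w4.png

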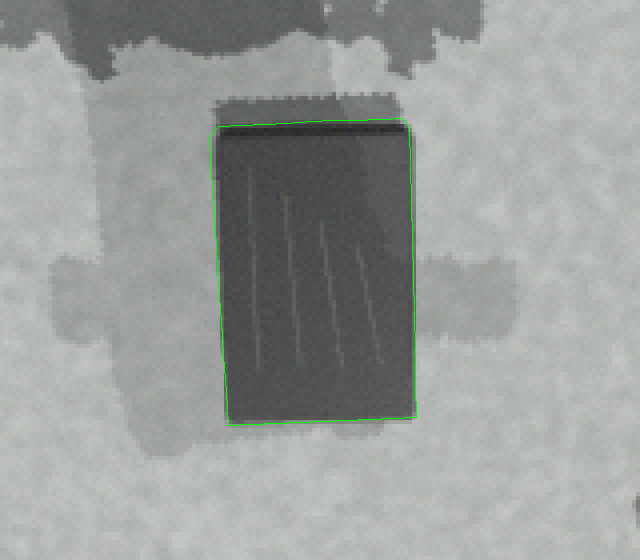

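```bash
python3 - <<'E'
from h import *
f=pickle.load(open("w.pkl","rb"));g=cv2.GaussianBlur(f["color"].mean(2),(3,3),0)
for th in(90,97,104):
    m=np.zeros(g.shape,np.uint8);m[129:210,228:290]=g[129:210,228:290]<th
    m=cv2.morphologyEx(m,2,np.ones((3,3),np.uint8));m=cv2.morphologyEx(m,3,np.ones((9,9),np.uint8))
    print(th,m.sum(),[np.round(x,3) for x in fit([(f,m)],lambda p:boxpts(p,D["charcoal_block"]),(636,-222,-27))])
E
python3 go.py 637 -222.3 72 152
```

```text
90 3391 [array([ 635.445, -222.062,  -28.012]), np.float64(0.07)]
97 3519 [array([ 635.292, -221.667,  -27.669]), np.float64(0.04)]
104 3580 [array([ 635.221, -221.574,  -27.886]), np.float64(0.029)]
t 23.95 pos [ 639.9 -220.6  221.7] rot [179.9   0.  151.1] F [-1.1  0.2  0.1] gap 85.4 j7 84.0
shift [ 0.011 -0.019  0.998 -0.005]
```

Request:
servo_tool --pt "0 0.019 -0.021 0.3 -0.006" --pt "0 0.019 -0.021 0.7 -0.006" --pt "0 0.019 -0.021 1 -0.006" --pt "0 0.019 -0.021 1 -0.006"

```text
clock: 24.45
eef_pos: [632.2, -221.6, 67.9]
eef_rot: [-180.0, -0.4, 152.1]
wrist_force: [0.6, -0.3, 0.4]
finger_gap: 85.6
grasp_force: 0.0
```

Request:
servo_tool --pt "0 0 0 0.2 0" --pt "0 0 0 0.35 0" --pt "0 0 0 0.42 0" --pt "0 0 0 0.43 0" --pt "0 0 0 0.43 0"

```text
clock: 25.08
eef_pos: [635.0, -224.3, 7.7]
eef_rot: [180.0, 0.1, 152.0]
wrist_force: [-0.8, 0.1, 0.0]
finger_gap: 85.5
grasp_force: 0.0
```

```bash
python3 go.py 635.8 -222 4 152.2
```

```text
t 25.07 pos [ 635.  -224.3    7.7] rot [1.80e+02 1.00e-01 1.52e+02] F [-0.8  0.1  0. ] gap 85.5 j7 88.0
shift [ 0.003  0.016  0.025 -0.001]
```

Request:
servo_tool --pt "0 0.003 0.016 0.025 -0.001" --pt "0 0.003 0.016 0.025 -0.001" --pt "0 0.003 0.016 0.025 -0.001"

```text
clock: 25.45
eef_pos: [635.2, -221.6, 3.4]
eef_rot: [180.0, 0.0, 152.2]
wrist_force: [-0.1, -0.0, -0.1]
finger_gap: 85.1
grasp_force: 0.0
```

Request:
servo_tool --pt "1 0 0 0 0" --pt "1 0 0 0 0" --pt "1 0 0 0 0" --pt "1 0 0 0 0" --pt "1 0 0 0 0" --force 30

```text
clock: 26.08
eef_pos: [635.3, -221.8, 3.4]
eef_rot: [180.0, 0.0, 152.2]
wrist_force: [-0.3, 0.0, 2.3]
finger_gap: 55.5
grasp_force: 33.5
```

Request:
servo_tool --pt "1 0 0 -0.1 0" --pt "1 0 0 -0.35 0" --pt "1 0 0 -0.65 0" --pt "1 0 0 -0.95 0" --pt "1 0 0 -1 0"

```text
clock: 26.7
eef_pos: [637.2, -222.7, 157.6]
eef_rot: [179.9, 0.4, 152.2]
wrist_force: [0.4, 0.6, -0.7]
finger_gap: 55.1
grasp_force: 33.3
```

```bash
python3 go.py 647 209.5 165 145.5
```

```text
t 26.7 pos [ 637.2 -222.7  157.6] rot [179.9   0.4 152.2] F [ 0.4  0.6 -0.7] gap 55.1 j7 86.0
shift [ 1.288  2.578 -0.05   0.037]
```

Request:
servo_tool --pt "1 0.1 0.2 0 0" --pt "1 0.25 0.5 0 0" --pt "1 0.4 0.8 -0.03 0" --pt "1 0.46 0.92 -0.03 0"

```text
clock: 27.2
eef_pos: [637.8, -62.4, 156.9]
eef_rot: [179.9, -0.2, 152.5]
wrist_force: [0.1, -0.3, -0.5]
finger_gap: 55.4
grasp_force: 33.3
```

Request:
servo_tool --pt "1 0.1 0.25 0 0" --pt "1 0.25 0.55 0 0" --pt "1 0.38 0.8 0 0" --pt "1 0.45 0.92 0 0"

```text
clock: 27.7
eef_pos: [642.6, 88.6, 156.9]
eef_rot: [-180.0, -0.1, 152.3]
wrist_force: [0.4, -0.9, -1.0]
finger_gap: 55.5
grasp_force: 33.2
```

Request:
servo_tool --pt "1 0.15 0.3 0 0.01" --pt "1 0.28 0.6 0 0.03" --pt "1 0.37 0.735 0 0.037" --pt "1 0.378 0.738 0 0.037" --pt "1 0.378 0.738 0 0.037"

```text
clock: 28.32
eef_pos: [644.9, 207.0, 157.4]
eef_rot: [-179.9, 0.1, 145.4]
wrist_force: [0.1, -0.1, -0.4]
finger_gap: 55.4
grasp_force: 33.2
```

Request:
servo_tool --pt "1 0 0 0 0" --pt "1 0 0 0 0"

```text
clock: 28.58
eef_pos: [645.1, 208.4, 157.8]
eef_rot: [-180.0, 0.0, 145.4]
wrist_force: [0.1, -0.2, 0.6]
finger_gap: 55.5
grasp_force: 33.2
```

```bash
python3 go.py 647 209.5 132 145.5
python3 - <<'E'
from workcell import *
import cv2
f=grab_frame("wrist");cv2.imwrite("pics/w5.png",cv2.resize(f["color"][90:340,140:390,::-1],None,fx=2.3,fy=2.3))
E
```

```text
t 28.57 pos [645.1 208.4 157.8] rot [-180.     0.   145.4] F [ 0.1 -0.2  0.6] gap 55.5 j7 45.0
shift [-0.006  0.013  0.172 -0.001]
```

View pics/w5.png

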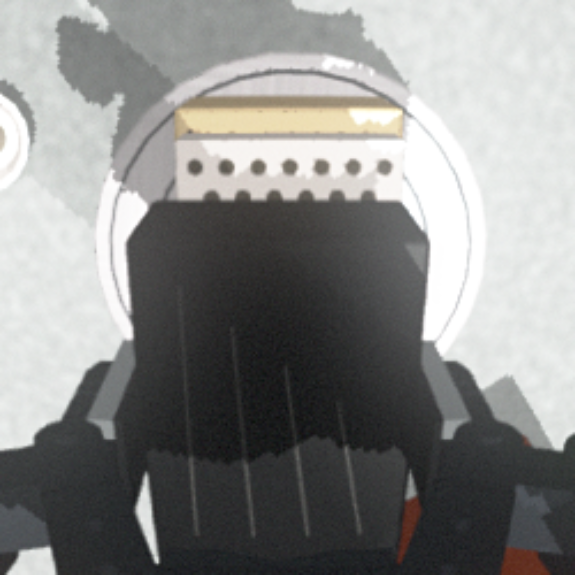

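Request:
servo_tool --pt "1 -0.006 0.016 0.05 0" --pt "1 -0.006 0.016 0.12 0" --pt "1 -0.006 0.016 0.165 0" --pt "1 -0.006 0.016 0.172 0" --pt "1 -0.006 0.016 0.172 0"

```text
clock: 29.25
eef_pos: [646.9, 211.9, 131.7]
eef_rot: [-180.0, -0.0, 145.5]
wrist_force: [-0.4, -0.1, 0.1]
finger_gap: 55.8
grasp_force: 33.2
```

```bash
python3 go.py 647 209.5 127 145.5
python3 - <<'E'
from workcell import *
import cv2
f=grab_frame("wrist");cv2.imwrite("pics/w6.png",cv2.resize(f["color"][90:340,140:390,::-1],None,fx=2.3,fy=2.3))
E
```

```text
t 29.25 pos [646.9 211.9 131.7] rot [-180.    -0.   145.5] F [-0.4 -0.1  0.1] gap 55.8 j7 45.0
shift [-0.01  -0.013  0.031  0.   ]
```

View pics/w6.png

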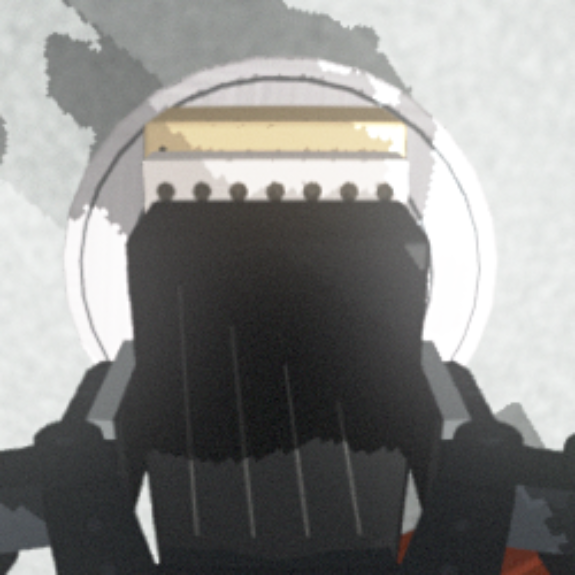

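Run:
```python
from h import *
from workcell import *
f=grab_frame("wrist");f["fish"]=1
r=np.radians(145.4);c,s=np.cos(r),np.sin(r)
def e(ctr,L,W,z): return [((proj(f,[(ctr[0]+c*L-s*w,ctr[1]+s*L+c*w,z)])[0]-[140,90])*2.3).round(0) for w in(W,-W)]
print(state()["eef_pos"])
print(e((647,209.2),50,31,120.8),e((647,209.2),57,33,107.8))
print(e((646.9,211.9),43,28,128.3),e((646.9,211.9),43,28,158.3))
```

```text
[647.11343853 211.998719   132.14756884]
[array([140., 158.]), array([409., 158.])] [array([141., 120.]), array([409., 121.])]
[array([157., 188.]), array([411., 188.])] [array([129., 225.]), array([442., 226.])]
```

Run:
```python
from h import *
from workcell import *
from scipy.optimize import least_squares
from scipy.spatial.transform import Rotation as R
f=grab_frame("wrist");f["fish"]=1
obs=np.array([[150,202],[412,202],[128,240],[428,240]])/2.3+[140,90]
C=np.array([[43,28,0],[43,-28,0],[43,28,30],[43,-28,30]],float)
def P(p): return (C-[0,0,15])@R.from_euler("ZY",[145.4+p[4],p[3]],degrees=True).as_matrix().T+[646.9+p[0],211.9+p[1],128.5+15+p[2]]
r=least_squares(lambda p:np.r_[(proj(f,P(p))-obs).ravel(),p[:3]*.05,p[3]*.02],np.zeros(5));print(r.x.round(2),r.cost,((proj(f,P(r.x))-[140,90])*2.3).round(0).tolist())
g=f["color"][170:215,190:340].astype(int).mean(2);
for row in range(172,200,2): print(row,f["color"][row,196:206].mean(1).astype(int),f["color"][row,260].mean(),f["color"][row,316:330].mean(1).astype(int))
```

```text
[ 2.27 -2.63 -0.86  0.69  0.13] 10.34778096661981 [[154.0, 202.0], [404.0, 202.0], [126.0, 240.0], [433.0, 240.0]]
172 [166 167 167 165 163 161 182 207 211 214] 105.33333333333333 [250 219 215 216 219 217 217 219 218 224 252 255 255 255]
174 [166 168 164 164 161 161 172 207 213 214] 97.0 [243 165 202 218 217 217 220 217 219 234 255 255 255 255]
176 [166 165 167 163 161 163 170 202 211 213] 108.0 [237 139 152 207 218 215 219 218 222 252 255 255 255 255]
178 [166 168 166 163 163 161 153 203 212 180] 68.33333333333333 [218 177 139 157 193 218 220 218 228 255 255 255 255 255]
180 [168 170 167 161 159 127 127 195 169  95] 64.0 [129 172 187 151 143 194 218 224 254 255 255 255 255 255]
182 [167 171 164 165 132  98 101 128  79  67] 63.0 [102 108 170 188 149 135 192 225 255 255 255 255 255 255]
184 [167 165 169 154 103  85  74  68  68  70] 64.0 [103 104 107 128 165 156 148 233 255 255 255 255 255 255]
186 [166 169 154 109  81  68  72  71  71  69] 65.0 [103 105 103 105 128 223 201 216 255 255 255 255 255 255]
188 [168 166 107  73  72  75  73  68  69  72] 60.0 [100 101 107 104 103 111 126 188 242 255 255 255 255 255]
190 [165 121  75  71  73  73  73  69  68  73] 61.666666666666664 [101 103 103 104 107 105 106 122 175 255 255 255 255 255]
192 [120  75  71  71  69  76  70  71  69  68] 57.666666666666664 [ 98 101 101 104 105 105 105 105 105 166 255 255 255 255]
194 [75 75 79 74 75 69 72 71 72 73] 61.333333333333336 [ 98 105 107 104 108 108 107 110 109 109 204 255 255 255]
196 [71 74 75 77 69 75 72 71 74 72] 56.666666666666664 [114 124 126 127 127 127 128 127 130 117 146 255 255 255]
198 [74 76 76 75 77 70 71 73 71 66] 53.333333333333336 [110 124 135 136 138 136 141 140 137 120 134 249 255 255]
```

Request:
servo_tool --pt "1 0.012 -0.009 0.01 0" --pt "1 0.012 -0.009 0.025 0" --pt "1 0.012 -0.009 0.025 0"

```text
clock: 29.78
eef_pos: [644.4, 211.8, 127.9]
eef_rot: [-180.0, -0.0, 145.5]
wrist_force: [-0.8, -0.6, -0.2]
finger_gap: 55.7
grasp_force: 33.2
```

Request:
servo_tool --pt "1 0 0 0.01 0" --pt "1 0 0 0.01 0"

```text
clock: 30.02
eef_pos: [644.6, 211.8, 126.5]
eef_rot: [-180.0, -0.0, 145.5]
wrist_force: [0.0, 0.3, -1.1]
finger_gap: 55.2
grasp_force: 33.2
```

Request:
servo_tool --pt "1 0 0 0.01 0" --pt "1 0 0 0.01 0"

```text
clock: 30.28
eef_pos: [644.5, 211.8, 125.0]
eef_rot: [-180.0, -0.0, 145.5]
wrist_force: [-0.4, -0.4, -1.3]
finger_gap: 55.7
grasp_force: 33.2
```

Request:
servo_tool --pt "1 0 0 0.01 0" --pt "1 0 0 0.01 0"

```text
clock: 30.52
eef_pos: [644.8, 211.9, 124.1]
eef_rot: [180.0, 0.0, 145.5]
wrist_force: [0.0, 0.4, 3.1]
finger_gap: 55.7
grasp_force: 33.7
```

Contact came at 124.1, where I predicted it. I'll press a little, release and look.

Request:
servo_tool --pt "1 0 0 0.007 0" --pt "1 0 0 0.007 0"

```text
clock: 30.78
eef_pos: [644.8, 211.9, 124.1]
eef_rot: [180.0, -0.0, 145.5]
wrist_force: [-2.4, -1.4, 9.2]
finger_gap: 55.5
grasp_force: 34.4
```

Request:
servo_tool --pt "1 0 0 -0.004 0" --pt "0 0 0 -0.006 0" --pt "0 0 0 -0.006 0" --pt "0 0 0 -0.006 0" --pt "0 0 0 -0.006 0"

```text
clock: 31.4
eef_pos: [644.6, 211.8, 123.2]
eef_rot: [-180.0, -0.0, 145.5]
wrist_force: [-0.5, -0.2, -0.3]
finger_gap: 85.2
grasp_force: 0.0
```

Request:
servo_tool --pt "0 0 0 -0.2 0" --pt "0 0 0 -0.5 0" --pt "0 0 0 -0.8 0" --pt "0 0 0 -0.8 0" --pt "0 0 0 -0.8 0"

```text
clock: 32.02
eef_pos: [644.0, 211.8, 243.0]
eef_rot: [-180.0, -0.0, 145.5]
wrist_force: [-0.2, 0.8, -1.2]
finger_gap: 85.7
grasp_force: 0.0
```

Request:
servo_tool --pt "0 0 0 0 0" --pt "0 0 0 0 0"

```text
clock: 32.28
eef_pos: [643.8, 211.6, 242.0]
eef_rot: [-179.9, -0.1, 145.5]
wrist_force: [0.4, 0.5, 0.8]
finger_gap: 85.2
grasp_force: 0.0
```

```bash
python3 wr.py charcoal_block 647 209.3 -34.6 120.8;  python3 go.py 464 18.5 220 188
python3 - <<'E'
from h import *
f=pickle.load(open("w.pkl","rb"));a=cv2.resize(f["color"][90:290,150:370,::-1],None,fx=2.7,fy=2.7)
r=np.radians(145.4);c,s=np.cos(r),np.sin(r)
for L,W,z,col in((50,31,120.8,(0,0,255)),(43,28,120.8,(0,255,0)),(43,28,150.8,(0,255,0))):
    q=[(proj(f,[(647+c*l-s*w,209.2+s*l+c*w,z)])[0]-[150,90])*2.7 for l,w in((L,W),(L,-W),(-L,-W),(-L,W))];cv2.polylines(a,[np.int32(q)],True,col,1)
cv2.imwrite("pics/w7.png",a)
E
```

```text
24 [[297.3, 0.0, 260.6], [0.0, 297.3, 193.9], [0.0, 0.0, 1.0]] [[0.566, -0.788, -0.242, 580.321], [0.824, 0.54, 0.169, 253.895], [-0.003, -0.295, 0.955, 383.832], [0.0, 0.0, 0.0, 1.0]]
expect [262. 196.]
0.96 24.6 179.1 1706
0.76 261.7 195.7 6908
fit [645.8 209.3 -34.4] 0.01
t 32.38 pos [644.2 211.7 242.5] rot [-179.9   -0.   145.5] F [ 0.2 -0.1  0.5] gap 85.4 j7 43.0
shift [ 0.261 -1.742  0.15  -0.236]
```

View pics/w7.png

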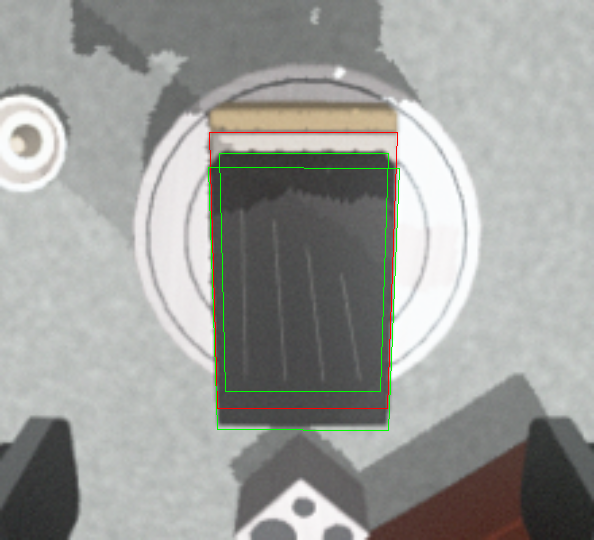

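Request:
servo_tool --pt "0 0.06 -0.4 0 0" --pt "0 0.13 -0.8 0 0" --pt "0 0.13 -0.87 0 0"

```text
clock: 32.75
eef_pos: [550.8, 111.0, 242.9]
eef_rot: [-179.8, -0.1, 145.2]
wrist_force: [0.1, -0.1, -0.3]
finger_gap: 85.5
grasp_force: 0.0
```

Request:
servo_tool --pt "0 0.06 -0.4 0 0" --pt "0 0.13 -0.8 0.15 0" --pt "0 0.13 -0.87 0.15 0" --pt "0 0.13 -0.87 0.15 0" --pt "0 0.13 -0.87 0.15 0"

```text
clock: 33.38
eef_pos: [467.2, 20.4, 221.6]
eef_rot: [179.9, 0.1, 145.6]
wrist_force: [-0.4, 0.5, 0.1]
finger_gap: 85.7
grasp_force: 0.0
```

```bash
python3 wr.py brass_ring 464 18.5 0; python3 go.py 464 18.5 70 145.5
```

```text
25 [[297.3, 0.0, 260.6], [0.0, 297.3, 193.9], [0.0, 0.0, 1.0]] [[0.564, -0.788, -0.248, 402.849], [0.826, 0.539, 0.167, 62.23], [0.002, -0.299, 0.954, 363.211], [0.0, 0.0, 0.0, 1.0]]
expect [259. 166.]
0.83 257.6 166.9 555
fit [462.7  18.1] 0.055
0.83 219.5 110.2 198
t 33.48 pos [466.7  20.3 221.4] rot [1.799e+02 1.000e-01 1.456e+02] F [-0.4  0.4  0.5] gap 85.3 j7 57.0
shift [ 8.000e-03 -2.000e-02  1.009e+00  1.000e-03]
```

Request:
servo_tool --pt "0 0.012 -0.026 0.3 0" --pt "0 0.012 -0.026 0.7 0" --pt "0 0.012 -0.026 1 0" --pt "0 0.012 -0.026 1 0"

```text
clock: 33.98
eef_pos: [459.8, 17.3, 68.5]
eef_rot: [-179.8, -0.3, 145.6]
wrist_force: [-0.7, 0.2, 0.8]
finger_gap: 85.5
grasp_force: 0.0
```

Request:
servo_tool --pt "0 0 0 0.2 0" --pt "0 0 0 0.35 0" --pt "0 0 0 0.43 0" --pt "0 0 0 0.44 0" --pt "0 0 0 0.44 0"

```text
clock: 34.6
eef_pos: [461.8, 16.8, 5.9]
eef_rot: [179.9, 0.1, 145.5]
wrist_force: [-0.0, -0.2, -0.9]
finger_gap: 85.4
grasp_force: 0.0
```

```bash
python3 go.py 463 18.2 3 145.5
```

```text
t 34.6 pos [461.8  16.8   5.9] rot [1.799e+02 1.000e-01 1.455e+02] F [-0.  -0.2 -0.9] gap 85.4 j7 68.0
shift [-0.001  0.012  0.019  0.   ]
```

Request:
servo_tool --pt "0 0 0.012 0.019 0" --pt "0 0 0.012 0.019 0" --pt "0 0 0.012 0.019 0"

```text
clock: 34.98
eef_pos: [462.1, 18.2, 2.3]
eef_rot: [180.0, 0.0, 145.5]
wrist_force: [0.9, 0.5, 0.0]
finger_gap: 85.0
grasp_force: 0.0
```

Request:
servo_tool --pt "1 0 0 0 0" --pt "1 0 0 0 0" --pt "1 0 0 0 0" --pt "1 0 0 0 0" --pt "1 0 0 0 0" --force 25

```text
clock: 35.6
eef_pos: [462.1, 18.1, 2.4]
eef_rot: [180.0, 0.0, 145.5]
wrist_force: [-0.1, 1.2, 5.7]
finger_gap: 47.3
grasp_force: 25.2
```

Request:
servo_tool --pt "1 0 0 0 0" --pt "1 0 0 0 0"

```text
clock: 35.85
eef_pos: [462.1, 18.1, 2.4]
eef_rot: [180.0, 0.0, 145.5]
wrist_force: [-0.0, -0.4, 5.6]
finger_gap: 47.4
grasp_force: 25.2
```

Request:
servo_tool --pt "1 0 0 -0.1 0" --pt "1 0 0 -0.35 0" --pt "1 0 0 -0.65 0" --pt "1 0 0 -0.95 0" --pt "1 0 0 -1 0"

```text
clock: 36.48
eef_pos: [463.4, 18.2, 155.1]
eef_rot: [179.8, 0.2, 145.5]
wrist_force: [0.4, 0.4, -1.9]
finger_gap: 47.3
grasp_force: 26.2
```

```bash
python3 go.py 646 209.3 190 145.5
```

```text
t 36.48 pos [463.4  18.2 155.1] rot [179.8   0.2 145.5] F [ 0.4  0.4 -1.9] gap 47.3 j7 63.0
shift [-0.282  1.739 -0.233  0.   ]
```

Request:
servo_tool --pt "1 0 0.1 -0.15 0" --pt "1 -0.05 0.4 -0.26 0" --pt "1 -0.1 0.7 -0.27 0" --pt "1 -0.14 0.87 -0.27 0"

```text
clock: 36.98
eef_pos: [554.0, 116.3, 192.1]
eef_rot: [180.0, -0.0, 145.7]
wrist_force: [-0.4, -0.3, -1.1]
finger_gap: 47.5
grasp_force: 26.2
```

Request:
servo_tool --pt "1 -0.05 0.25 0 0" --pt "1 -0.1 0.55 0 0" --pt "1 -0.13 0.8 0 0" --pt "1 -0.14 0.87 0 0" --pt "1 -0.14 0.87 0 0"

```text
clock: 37.6
eef_pos: [643.4, 209.2, 191.4]
eef_rot: [-179.9, -0.1, 145.5]
wrist_force: [-0.7, -0.0, -0.2]
finger_gap: 47.3
grasp_force: 26.2
```

Request:
servo_tool --pt "1 0 0 0 0" --pt "1 0 0 0 0"

```text
clock: 37.85
eef_pos: [643.7, 207.7, 192.7]
eef_rot: [-179.9, -0.0, 145.4]
wrist_force: [-0.2, -0.3, -0.8]
finger_gap: 47.4
grasp_force: 26.2
```

```bash
python3 go.py 646.5 210.7 165 145.5
```

```text
t 37.85 pos [643.7 207.7 192.7] rot [-179.9   -0.   145.4] F [-0.2 -0.3 -0.8] gap 47.4 j7 46.0
shift [-0.004  0.027  0.184 -0.001]
```

Request:
servo_tool --pt "1 -0.004 0.024 0.05 0" --pt "1 -0.004 0.024 0.12 0" --pt "1 -0.004 0.024 0.19 0" --pt "1 -0.004 0.024 0.2 0" --pt "1 -0.004 0.024 0.2 0"

```text
clock: 38.48
eef_pos: [646.9, 212.0, 162.3]
eef_rot: [-180.0, -0.0, 145.5]
wrist_force: [0.4, 0.4, -1.5]
finger_gap: 47.6
grasp_force: 26.2
```

```bash
python3 go.py 646.5 210.7 160 145.5
python3 - <<'E'
from h import *
from workcell import *
f=grab_frame("wrist");f["fish"]=1;s=state()["eef_pos"]
a=f["color"][:,:,::-1].copy();k=2.3
a=cv2.resize(a[90:340,140:390],None,fx=k,fy=k)
r=np.radians(145.4);c,q=np.cos(r),np.sin(r)
P=np.array([(645.9+c*l-q*w,209.3+q*l+c*w,150.8) for l,w in((43,28),(43,-28),(-43,-28),(-43,28))])
cv2.polylines(a,[np.int32((proj(f,P)-[140,90])*k)],True,(0,0,255),1)
for z in(0,22):
    C=cyl((s[0]-.2,s[1]-1.4),24,s[2]-2.4+z,s[2]-2.4+z)[:48]
    cv2.polylines(a,[np.int32((proj(f,C)-[140,90])*k)],True,(0,255,0),1)
cv2.imwrite("pics/w8.png",a)
E
```

```text
t 38.48 pos [646.9 212.  162.3] rot [-180.    -0.   145.5] F [ 0.4  0.4 -1.5] gap 47.6 j7 47.0
shift [-0.003 -0.008  0.015  0.   ]
```

View pics/w8.png

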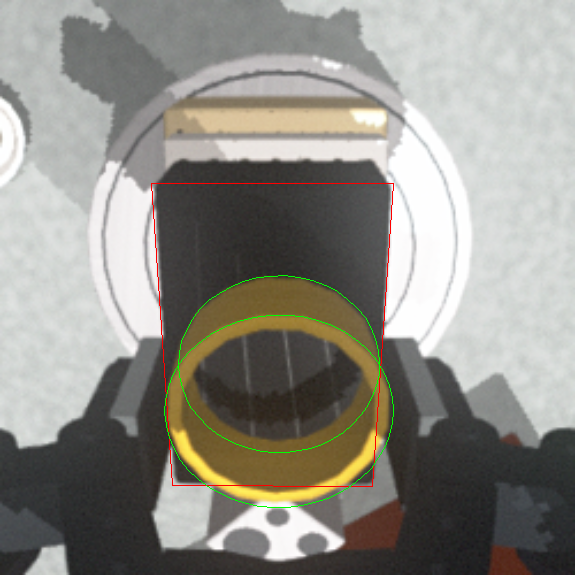

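Request:
servo_tool --pt "1 0 -0.01 0.02 0" --pt "1 0 -0.01 0.04 0" --pt "1 0 -0.01 0.04 0"

```text
clock: 38.9
eef_pos: [645.9, 210.8, 156.4]
eef_rot: [-180.0, -0.0, 145.5]
wrist_force: [-0.1, -0.8, -0.9]
finger_gap: 47.5
grasp_force: 26.3
```

Request:
servo_tool --pt "1 0 0 0.01 0" --pt "1 0 0 0.01 0"

```text
clock: 39.15
eef_pos: [646.1, 210.8, 155.0]
eef_rot: [-180.0, -0.0, 145.5]
wrist_force: [-0.7, 0.0, -1.0]
finger_gap: 47.4
grasp_force: 26.3
```

Request:
servo_tool --pt "1 0 0 0.01 0" --pt "1 0 0 0.01 0"

```text
clock: 39.4
eef_pos: [646.0, 210.9, 153.5]
eef_rot: [-180.0, -0.0, 145.5]
wrist_force: [0.2, 0.4, 0.3]
finger_gap: 48.0
grasp_force: 26.3
```

Request:
servo_tool --pt "1 0 0 0.01 0" --pt "1 0 0 0.01 0"

```text
clock: 39.65
eef_pos: [646.2, 210.8, 153.3]
eef_rot: [180.0, -0.0, 145.5]
wrist_force: [-2.0, -0.3, 4.4]
finger_gap: 47.6
grasp_force: 26.7
```

The ring touched at 153.3. I'll release it and retreat.

Request:
servo_tool --pt "1 0 0 0 0" --pt "0 0 0 -0.003 0" --pt "0 0 0 -0.003 0" --pt "0 0 0 -0.003 0" --pt "0 0 0 -0.003 0"

```text
clock: 40.28
eef_pos: [646.1, 210.8, 152.4]
eef_rot: [-180.0, -0.0, 145.5]
wrist_force: [0.2, 1.0, 0.6]
finger_gap: 85.5
grasp_force: 0.0
```

Request:
servo_tool --pt "0 0 0 -0.2 0" --pt "0 0 0 -0.5 0" --pt "0 0 0 -0.7 0" --pt "0 0 0 -0.7 0" --pt "0 0 0 -0.7 0"

```text
clock: 40.9
eef_pos: [645.3, 210.8, 256.5]
eef_rot: [-179.9, -0.1, 145.5]
wrist_force: [0.2, 0.0, -0.4]
finger_gap: 85.4
grasp_force: 0.0
```

Request:
servo_tool --pt "0 -0.5 0 0 0" --pt "0 -0.9 0 0 0" --pt "0 -0.9 0 0 0" --pt "0 -0.9 0 0 0" --pt "0 -0.9 0 0 0"

```text
clock: 41.52
eef_pos: [755.6, 136.6, 256.3]
eef_rot: [-180.0, -0.2, 145.6]
wrist_force: [-0.0, 0.9, -0.7]
finger_gap: 85.1
grasp_force: 0.0
```

Run:
```python
from workcell import *
import cv2,numpy as np
f=grab_frame("wrist");g=grab_frame("scene")
cv2.imwrite("pics/end.png",np.hstack([cv2.resize(f["color"][:300,140:390,::-1],(400,480)),cv2.resize(g["color"][130:280,260:385,::-1],(400,480))]))
s=state();print(s["eef_pos"],s["wrist_force"])
```

```text
[756.003479   136.69954079 257.16620836] [ 0.48093848  0.37707774 -0.25565133]
```

View pics/end.png

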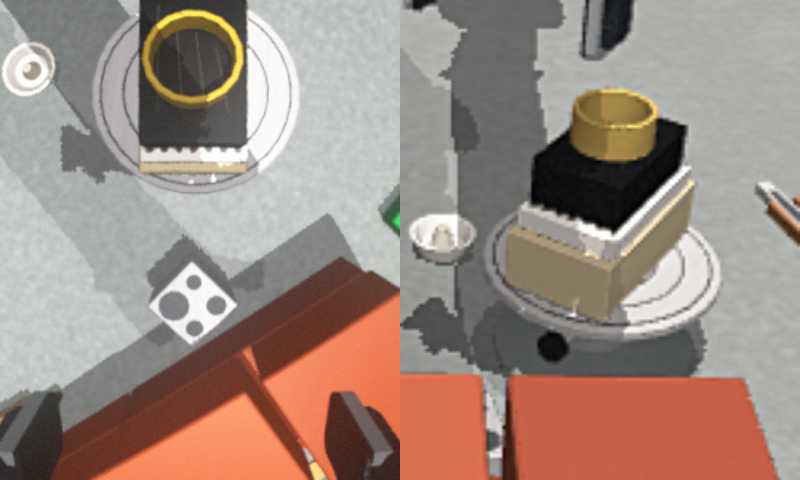

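The final picture shows the stack centred and in line, with the ring flat in the middle of the charcoal (ring at about (193,57) on the left, (615,125) on the right). The arm is clear of everything.

```bash
python3 -c "
from workcell import *
print(hand_in())"
```

```text
the job is handed in; nothing more can be done
None
```

The brick, honeycomb plate, charcoal block and brass ring are stacked on the turntable in that order, centred to within about 1–2 mm by the camera fits. Each piece was lowered to touch before release, and the job was handed in at about 42 s with the arm clear.

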